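# Lay out a customer order for its dispatch photo

### The job

Lay this order out on the grey photo board for its dispatch picture: the brown carton centred and square on the green mat with the small orange carton centred and square on top of it, and the white carton with orange tape centred and square on the blue mat (cartons lengthwise along the mats). Stand the yellow tape roll on the board midway between the two mats, and the amber jar on the board just behind the white carton (on the side away from the robot), in line with it and about 20 mm clear of it. Leave everything standing upright and let go, and do not move the red tin.

Things in the scene. Friction and masses are not known exactly. Their poses are not given: they have to be found in the camera images.
- board: Grey laminate photo board lying fixed on the bench, 4 mm thick, 220 mm (along its x) by 340 mm (along its y). Its origin is on the bench (under its lower face) at the point midway between the two mats; its slab runs from 80 mm in front of (-x) to 140 mm behind (+x) the origin and 170 mm to either side. Its x axis points away from the robot to within about 0.12 rad: 'behind' is +x.
- green_mat: Green rectangular mat fixed on the board, 100 mm (x) by 80 mm (y), 3 mm thick. Origin at the centre of its underside (on the board's face, 4 mm above the bench); x along its long side, pointing away from the robot like the board's. Mat centres are 110 mm to the left and right of the board's origin; which mat is on which side varies.
- blue_mat: Blue rectangular mat fixed on the board, same size and axes as the green one: 100 mm (x, away from the robot) by 80 mm (y), 3 mm thick, origin at the centre of its underside, 4 mm above the bench.
- brown_c (a point): Centre of the brown cardboard carton with a lighter tape band along its top and a small white sticker; 90 mm (x) by 62 mm (y) by 40 mm high, about 0.16 kg. z up.
- orange_c (a point): Centre of the small plain orange carton with a white label on top; 60 mm (x) by 45 mm (y) by 30 mm high, about 0.07 kg. z up.
- white_c (a point): Centre of the white carton criss-crossed with orange tape; 84 mm (x) by 58 mm (y) by 50 mm high, about 0.14 kg. z up.
- roll_c (a point): Centre of the yellow tape roll standing on its flat end (round, brown core seen from above), 54 mm diameter, 48 mm high, handled as a solid cylinder, about 0.10 kg. z up.
- jar_c (a point): Centre (half-way up) of the amber glass jar with a black lid, 48 mm diameter, 70 mm high, upright, about 0.12 kg. z up.
- tin_c (a point): Centre of a steel tin with a red band, 60 mm diameter, 55 mm high: a bystander standing among the order's things, to be left alone.
Mind the look-alikes: they are no part of the job. Leave any purple look-alike of the part that bears brown_c alone.

How it is judged:
At the end, for the whole second after the job is handed in: Brown on green, white on blue: 15 mm, 0.2 rad. Orange on brown: 12 mm, 0.25 rad. Roll within 18 mm of the midpoint between mats. Jar behind white: centres 70-108 mm apart, within 22 mm of blue mat centre line. All upright, released, at rest; tin within 20 mm of its start (horizontal distance between brown_c and green_mat below 0.015 m and angle between the x axis of brown_c and the x axis of green_mat, either way round below 0.2 rad and z of brown_c in the frame of green_mat between 0.017 and 0.03 m and horizontal distance between white_c and blue_mat below 0.015 m and angle between the x axis of white_c and the x axis of blue_mat, either way round below 0.2 rad and z of white_c in the frame of blue_mat between 0.022 and 0.035 m and horizontal distance between orange_c and brown_c below 0.012 m and angle between the x axis of orange_c and the x axis of brown_c, either way round below 0.25 rad and z of orange_c in the frame of green_mat between 0.052 and 0.066 m and horizontal distance between roll_c and board below 0.018 m and z of roll_c in the frame of board between 0.022 and 0.035 m and horizontal distance between jar_c and white_c between 0.07 and 0.108 m and y of jar_c in the frame of blue_mat between -0.022 and 0.022 m and x of jar_c in the frame of blue_mat above 0.05 m and z of jar_c in the frame of board between 0.033 and 0.046 m and angle between each of brown_c, white_c, orange_c, roll_c, jar_c's own z axis and vertical below 0.1 rad and linear speed of each of brown, white, orange, roll, jar below 0.02 m/s and contact force between each of brown, white, orange, roll, jar and the fingers below 0.1 N and distance of tin_c from where it was at the start of the episode below 0.02 m); the robot touches nothing.
It fails at once if the red tin was moved more than 20 mm (distance of tin_c from where it was at the start of the episode above 0.02 m).
It also fails if it takes over 144 s, if anything falls off the work surface, if the arm or the gripper's body presses on something with over 40 N, if the wrist force passes 120 N, or if a joint passes its speed limit or range.

### The arm

A 6-joint arm with a two-finger parallel gripper is mounted at the origin on the work surface. World frame = base frame: x ahead of the robot, y to its left, z up, the work surface at z = 0. Lengths are in m, angles in rad, forces in N, time in s.
With the tool pointing down it reaches from about 0.375 to 0.975 m from the base axis. Payload 3.8 kg.
Tool frame: the origin (TCP) lies midway between the tips of the shut fingers; the grasp point (between the pads) lies 19 mm behind it; z points along the fingers, y is the line along which they close (so a half turn about z gives the same grasp; the last joint's range is limited). The gripper opens to 85 mm and grips with 20 to 120 N. Pads are 22 mm wide; open, the fingers measure 114 mm over their backs; the gripper's body (76 mm by 85 mm) begins 54 mm behind the grasp point. The pads swing forward as they close: fully open they stand 13 mm farther back than shut.
Start: joints at [1.155, 0.264, 1.604, -0, 1.274, -0.037], TCP at [0.25, 0.627, 0.231] pointing down, gripper open.
Joint ranges: [-2.63, 2.63], [-0.94, 2.18], [0.31, 2.57], [-1.31, 4.45], [0, 2.66], [-2.55, 2.55]. Speed limits (rad/s): [2.57, 2.57, 3.14, 3.14, 3.14, 3.14].

### API

Orientations are given as a rotation vector (axis times angle).
In Python, from workcell import bot gives the robot as it stands.
- The arm moves only by the tool servo_tool, never from a script. Its argument "series" is a list of rows, each a list of 7 numbers: the shift along the world's x, y, z in units of 0.15 m (1.0 is 0.15 m), then the turn, a rotation vector about the world's x, y, z in units of 180 degrees (1.0 is 180 degrees), then the closure, from 0 (fully open) to 1 (shut). A call has 1 to 20 rows; each row is the pose to reach, as a shift and turn from the pose commanded when the call began, turning the shorter way round; what a row does not reach only later rows make up. A row lasts 1/10 s, in which the tool goes at most 50 mm and 8.59 degrees, less where a joint would pass 70% of its speed; a pose out of reach is approached as far as the arm can. A call with a number of a shift or a turn outside -1 to 1 is refused whole. A call with a gripper value outside its range is refused whole. The fingers move at their own pace and stop on an object; "newtons" is the grip in N (left out, the last holds). Time passes only in rows, so rows that repeat a pose let the fingers close. It gives the time, the measured TCP pose, the force, the opening and the grip force at its end, in the units of the state.
- bot.read_state(): the state, without advancing time (a new reading comes with each control period).
- bot.read_camera(name): name is "scene" or "top"; returns the picture (420x560x3 uint8, red, green, blue); there is no depth.
- bot.camera_info(name): a dict with "vertical_fov" (degrees; the focal length in pixels is half the picture's height over the tangent of half this angle, whatever the lens; pixels are square), "cx", "cy" (the principal point, pixels), "R" (3x3) and "t" (3): a world point X has camera coordinates R X + t. Camera axes: x right, y down, z forward; pixel columns grow to the right and rows downward; lengths in m; the calibration is good to about 2 mm. A picture is of the moment at which its call begins. camera_info takes no time and is no camera call.
- bot.finish_job(): hands the job in; it is judged then, once.
Trained networks look in the newest picture that a camera, given by its name, has taken for a name from the list of things; names that differ only in an ending like _2 or _b are one class to them, and where a whole thing is asked for, a point or a joint stands for the part that bears it (a point fixed in the world has none). Each returns a list of dicts, best first, with "score" (0 to 1); they miss things now and then, are a little off and sometimes report something else, mostly with a low value. They report only what shows in the picture. A call takes as long as a camera call. They do not tell look-alikes from the thing itself.
- bot.recognise(target, camera): "box" ([left, top, right, bottom] as shares, 0 to 1, of the picture: columns of its width, rows of its height, round what is visible of it).
- bot.trace(target, camera): "mask" (420x560 bool, what is visible of it) and "box" ([left, top, right, bottom] as shares, 0 to 1, of the picture: columns of its width, rows of its height, round what is visible of it).
- bot.mark_of(target, camera): "at" ([row, column] as shares, 0 to 1, of the picture: columns of its width, rows of its height: a listed point, or the origin of a listed thing).
The state is a dict: "time": time; "q": joint angles; "joint_vel": joint speeds; "joint_torque": joint torques, N m; "tool_pos": TCP position; "tcp_rot": TCP orientation; "wrist_force": force on the tool from outside, world axes, zero at the start; "torque": the same for the moment, N m; "width": opening from 0.0 (shut) to 1.0 (fully open); "grip_force": force on a finger pad.
Only numpy, scipy, OpenCV 4.12 (cv2) and the standard library are available. Lean on these libraries where they do the work, as an engineer would, in place of code of your own. Each camera call takes 0.05 s, during which the arm holds its last target. There are 200 camera calls.

## Working session

There is one attempt and no reset: what is moved stays moved. The work goes in short steps, Python scripts to look and compute and a tool call to move; the robot and the scene stay as the last step left them, time stands still between calls to the robot, and variables do not carry over. Pictures are saved under pics/ and viewed, at most 14 in all, crops included, and the job is handed in when it is done.

Besides the shell and the picture viewer there is one more tool, called as name(argument=value, ...) on one line, values as JSON. servo_tool: Moves the arm, as the interface text tells. Shifts and turns lie within -1 to 1; 1 stands for 0.15 m of shift or 180 degrees of turn. Its arguments: {"type":"object","properties":{"series":{"type":"array","items":{"type":"array","items":{"type":"number"}}},"newtons":{"type":"number"}},"required":["series"]}

```bash
mkdir -p pics; ls; cat > look.py <<'E'
import cv2,numpy as np
from workcell import bot
E
python3 - <<'E'
from look import *
for c in ("scene","top"):
    im=bot.read_camera(c); cv2.imwrite(f"pics/{c}0.png",im[:,:,::-1])
    i=bot.camera_info(c); print(c,i)
print(bot.read_state())
E
```

```text
pics
scene {'vertical_fov': 51.84909376966239, 'cx': 280.73623801791507, 'cy': 213.95243132120282, 'R': array([[-0.8145401 ,  0.58010348,  0.00209105],
       [ 0.50413874,  0.70964992, -0.49217998],
       [-0.28699923, -0.39984615, -0.87049095]]), 't': array([ 0.49921196, -0.22886636,  1.30849699])}
top {'vertical_fov': 43.68449726738912, 'cx': 279.8377821631768, 'cy': 208.00587529020927, 'R': array([[-0.07295643, -0.99733448,  0.00113985],
       [-0.97339165,  0.07095596, -0.21788515],
       [ 0.2172235 , -0.01700564, -0.97597375]]), 't': array([-0.01246657,  0.59135708,  1.17442372])}
{'time': 0.1, 'q': array([ 1.15510878e+00,  2.64704382e-01,  1.60523917e+00,  3.27148036e-05,
        1.27372868e+00, -3.69191794e-02]), 'joint_vel': array([-0.00031106, -0.00192402, -0.00396902,  0.00083607,  0.00333058,
       -0.0007756 ]), 'joint_torque': array([ 1.93345418e-04, -5.16711223e+01, -3.68587875e+01, -4.88086073e-05,
        6.31044721e-03, -1.04628822e-05]), 'tool_pos': array([0.24933201, 0.62654181, 0.23006771]), 'tcp_rot': array([-0.59133872, -3.08492947,  0.00317178]), 'wrist_force': array([-0.27845835, -0.52482673, -0.0573451 ]), 'torque': array([-0.01705972,  0.0143967 , -0.00551716]), 'grip_force': 0.0, 'width': 1.0017583347211272}
```

View pics/top0.png

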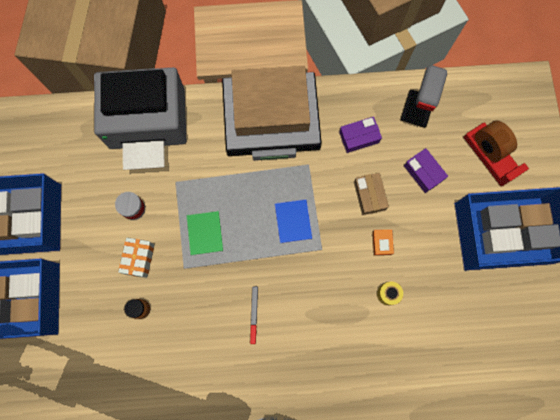

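View pics/scene0.png

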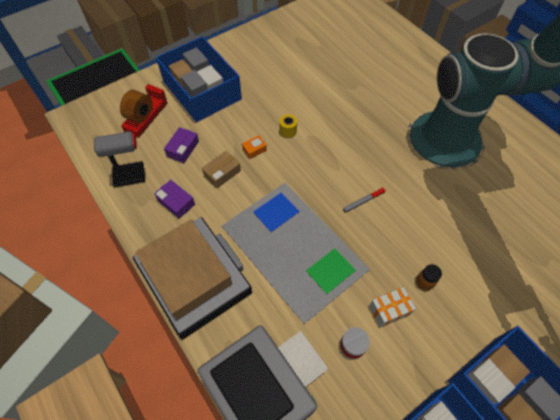

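The top picture shows the board at about (247,215), with the green mat at (206,233) and the blue mat at (294,221). The brown carton is at (372,193), orange at (384,242), roll at (391,293), white at (136,257), jar at (137,308) and tin at (130,206). The purple look-alikes are at (361,134) and (426,170). I'll fit model silhouettes to the traced masks in both cameras.

```bash
cat > look.py <<'E'
import cv2,numpy as np
from scipy.optimize import minimize
from workcell import bot
INFO={c:bot.camera_info(c) for c in("scene","top")}
def proj(P,c):
    i=INFO[c]; f=210/np.tan(np.radians(i["vertical_fov"]/2)); X=np.asarray(P)@np.array(i["R"]).T+i["t"]
    return np.c_[i["cx"]+f*X[:,0]/X[:,2], i["cy"]+f*X[:,1]/X[:,2]]
# name: (dx,dy,height,round)
S=dict(board=(.22,.34,.004,0),green_mat=(.1,.08,.003,0),blue_mat=(.1,.08,.003,0),brown_c=(.09,.062,.04,0),orange_c=(.06,.045,.03,0),
 white_c=(.084,.058,.05,0),roll_c=(.054,.054,.048,1),jar_c=(.048,.048,.07,1),tin_c=(.06,.06,.055,1))
def verts(n,x,y,a,zb):
    dx,dy,h,r=S[n]
    if r: t=np.linspace(0,2*np.pi,40,endpoint=False); q=np.c_[np.cos(t),np.sin(t)]*dx/2
    else: q=np.array([[1,1],[1,-1],[-1,-1],[-1,1]])*[dx/2,dy/2]
    if n=="board": q=q+[.03,0]
    q=q@np.array([[np.cos(a),np.sin(a)],[-np.sin(a),np.cos(a)]])+[x,y]
    return np.vstack([np.c_[q,0*q[:,0]+zb],np.c_[q,0*q[:,0]+zb+h]])
K=4
def sil(n,p,zb,c):
    m=np.zeros((420*K,560*K),np.uint8); h=cv2.convexHull(((proj(verts(n,*p,zb),c)+.5)*K).astype(np.float32))
    cv2.fillConvexPoly(m,np.round(h).astype(np.int32),1); return cv2.resize(m.astype(np.float32),(560,420),interpolation=cv2.INTER_AREA)
def ground(px,z,c):
    i=INFO[c]; f=210/np.tan(np.radians(i["vertical_fov"]/2)); R=np.array(i["R"]); o=-R.T@i["t"]
    d=R.T@[(px[0]-i["cx"])/f,(px[1]-i["cy"])/f,1]; return (o+d*(z-o[2])/d[2])[:2]
def fit(n,masks,zb,x0=None):
    c0=list(masks)[0]; ys,xs=np.nonzero(masks[c0])
    if x0 is None: x0=ground((xs.mean(),ys.mean()),zb+S[n][2]/2,c0)
    fs={c:cv2.GaussianBlur(m.astype(np.float32),(0,0),1) for c,m in masks.items()}
    def cost(v): return sum(np.abs(cv2.GaussianBlur(sil(n,v/[10,10,1],zb,c),(0,0),1)-f).sum()/f.sum() for c,f in fs.items())
    best=None
    for a in ([0] if S[n][3] or n in("board","green_mat","blue_mat") else [0,.8,1.57,-.8]):
        v0=np.array([x0[0]*10,x0[1]*10,a]); r=minimize(cost,v0,method="Nelder-Mead",options=dict(initial_simplex=v0+np.array([[0,0,0],[.2,0,0],[0,.2,0],[.05,.05,.4]]),maxiter=150,xatol=1e-3,fatol=1e-4))
        if best is None or r.fun<best.fun: best=r
    return best.x/[10,10,1],best.fun
def show(c,res,fn,crop=None):
    im=bot.read_camera(c)[:,:,::-1].copy(); im=cv2.resize(im,None,fx=2,fy=2)
    for n,(p,zb) in res.items():
        cv2.polylines(im,[cv2.convexHull((proj(verts(n,*p,zb),c)*2+.5).astype(np.int32))],1,(255,0,255),1)
    if crop: l,t,r,b=crop; im=im[2*t:2*b,2*l:2*r]
    cv2.imwrite(fn,im)
ZB=dict(green_mat=.004,blue_mat=.004)
E
cat > m.py <<'E'
from look import *
import pickle
bot.read_camera("scene");bot.read_camera("top")
hint=dict(brown_c=(372,193))
res={}
for n in S:
    ms={}
    for c in("top","scene"):
        L=[d for d in bot.trace(n,c) if d["score"]>.3]
        if n=="brown_c":
            print([(round(d["score"],2),np.round(np.array(d["box"])*[560,420,560,420])) for d in L])
            g=(372,193) if c=="top" else (222,168)
            L=sorted(L,key=lambda d:np.hypot((d["box"][0]+d["box"][2])*280-g[0],(d["box"][1]+d["box"][3])*210-g[1]))
        if L: ms[c]=L[0]["mask"]
    if not ms: print(n,"none"); continue
    zb=ZB.get(n,0)
    p,f=fit(n,ms,zb); print(n,list(ms),p.round(4),round(f,3),[fit(n,{c:m},zb)[0].round(4).tolist() for c,m in ms.items()])
    res[n]=(p,zb)
pickle.dump(res,open("res.pkl","wb"))
show("top",res,"pics/top1.png",(100,120,440,340))
E
python3 m.py
```

```text
board ['top', 'scene'] [0.56   0.0228 0.0622] 0.567 [[0.56, 0.0242, 0.0617], [0.5601, 0.0217, 0.0645]]
green_mat ['top', 'scene'] [0.5533 0.1326 0.0521] 0.089 [[0.5532, 0.1341, 0.0664], [0.5531, 0.1312, 0.0619]]
blue_mat ['top', 'scene'] [ 0.5678 -0.0873  0.062 ] 0.115 [[0.5669, -0.0856, 0.0724], [0.568, -0.0883, 0.0609]]
[(0.78, array([355., 173., 388., 216.])), (0.74, array([338., 118., 381., 154.])), (0.72, array([375., 282., 403., 303.])), (0.7, array([404., 148., 448., 194.]))]
[(0.84, array([204., 150., 242., 186.])), (0.64, array([153., 178., 194., 220.])), (0.59, array([163., 127., 199., 160.]))]
brown_c ['top', 'scene'] [ 0.6183 -0.2819  0.1214] 0.141 [[0.6183, -0.2809, 0.1499], [0.6176, -0.2854, 0.1299]]
orange_c ['top', 'scene'] [0.5408 0.1255 0.6566] 2.823 [[0.5373, 0.1355, -0.2067], [0.497, -0.3014, -0.0617]]
white_c ['top', 'scene'] [ 0.5012  0.2948 -0.2189] 0.124 [[0.5013, 0.2955, -0.2383], [0.5014, 0.2938, -0.2152]]
roll_c ['top', 'scene'] [ 0.373  -0.3002  0.2494] 0.261 [[0.3712, -0.2977, 0.4372], [0.3729, -0.3025, 0.0548]]
jar_c ['top', 'scene'] [0.3795 0.2918 0.231 ] 0.355 [[0.3802, 0.2927, 0.3159], [0.3807, 0.2916, -0.2602]]
tin_c ['top', 'scene'] [0.6278 0.3078 0.1315] 0.068 [[0.6277, 0.3079, 0.1749], [0.6283, 0.3076, 0.197]]
```

View pics/top1.png

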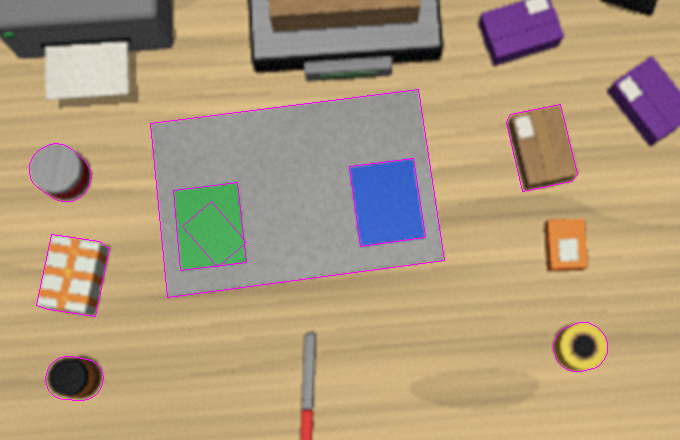

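The outlines fit well in the enlarged crop. The one exception is orange, where the box landed on the green mat; the carton itself is at full-picture (384,242). I'll start with the white carton.

servo_tool(series=[[0.67, -1, 0, 0, 0, 0.051, 0], [0.67, -1, 0, 0, 0, 0.051, 0], [0.67, -1, 0, 0, 0, 0.051, 0], [0.67, -1, 0, 0, 0, 0.051, 0], [0.67, -1, 0, 0, 0, 0.051, 0], [0.67, -1, 0, 0, 0, 0.051, 0], [0.67, -1, 0, 0, 0, 0.051, 0]], newtons=35)

```text
time: 1.85
tool_pos: [0.3497, 0.478, 0.2315]
tcp_rot: [-0.342, -3.123, -0.001]
wrist_force: [-0.0, -0.3, 0.1]
width: 1.001
grip_force: 0.0
```

servo_tool(series=[[0.67, -1, 0, 0, 0, 0, 0], [0.67, -1, 0, 0, 0, 0, 0], [0.67, -1, 0, 0, 0, 0, 0], [0.67, -1, 0, 0, 0, 0, 0], [0.67, -1, 0, 0, 0, 0, 0], [0.67, -1, 0, 0, 0, 0, 0], [0.67, -1, -0.6, 0, 0, 0, 0], [0.67, -1, -0.6, 0, 0, 0, 0], [0.67, -1, -0.6, 0, 0, 0, 0]])

```text
time: 2.75
tool_pos: [0.4451, 0.3261, 0.1348]
tcp_rot: [-0.338, -3.113, 0.012]
wrist_force: [-1.6, 0.3, -1.3]
width: 1.0
grip_force: 0.0
```

```bash
cat > st.py <<'E'
from look import *
from scipy.spatial.transform import Rotation as Ro
def st():
    s=bot.read_state(); y=Ro.from_rotvec(s["tcp_rot"]).as_matrix()[:,1]; a=np.arctan2(-y[0],y[1])
    return np.array(s["tool_pos"]),(a+np.pi/2)%np.pi-np.pi/2,s
def need(x,y,z,a,zz=None):
    p,b,s=st(); d=(np.array([x,y,z])-p)/.15; print("tcp",p.round(4),"psi",round(b,3),"need",d.round(3),"turn",round(((a-b+np.pi/2)%np.pi-np.pi/2)/np.pi,4),"t",s["time"],"F",np.round(s["wrist_force"],1),"w",round(s["width"],3))
E
python3 - <<'E'
from st import *
need(.5012,.2948,.015,-.222)
bot.read_camera("top");bot.read_camera("scene")
for c in("top","scene"): print([(round(d["score"],2),np.round(np.array(d["box"])*[560,420,560,420])) for d in bot.trace("orange_c",c)])
E
```

```text
tcp [0.4451 0.3261 0.1348] psi -0.216 need [ 0.374 -0.208 -0.799] turn -0.0019 t 2.75 F [-1.6  0.3 -1.3] w 1.0
[]
[(0.6, array([203., 152., 242., 188.])), (0.58, array([240., 136., 269., 162.]))]
```

servo_tool(series=[[0.334, -0.208, 0, 0, 0, -0.002, 0], [0.334, -0.208, 0, 0, 0, -0.002, 0], [0.334, -0.208, -0.2, 0, 0, -0.002, 0], [0.334, -0.208, -0.2, 0, 0, -0.002, 0], [0.334, -0.208, -0.2, 0, 0, -0.002, 0]])

```text
time: 3.45
tool_pos: [0.5007, 0.2962, 0.1123]
tcp_rot: [0.353, 3.122, 0.0]
wrist_force: [0.3, -0.8, -0.1]
width: 1.002
grip_force: 0.0
```

```bash
python3 - <<'E'
from st import *
import pickle
need(.5012,.2948,.015,-.222)
im=bot.read_camera("top"); bot.read_camera("scene")
h=cv2.cvtColor(im,cv2.COLOR_RGB2HSV); m=cv2.inRange(h,(5,150,120),(18,255,255))>0
m[:,:360]=0;m[:,405:]=0;m[:225]=0;m[:265][260:]=0;m[262:]=0
m=cv2.morphologyEx(m.astype(np.uint8),cv2.MORPH_CLOSE,np.ones((9,9)))>0
ms={"top":m}
L=[d for d in bot.trace("orange_c","scene") if d["box"][1]*420<145 and d["box"][0]*560>230]
if L: ms["scene"]=L[0]["mask"]
print(m.sum(),fit("orange_c",ms,0),[fit("orange_c",{c:v},0)[0].round(4) for c,v in ms.items()])
E
```

```text
tcp [0.5007 0.2962 0.1123] psi -0.225 need [ 0.003 -0.01  -0.649] turn 0.0009 t 3.45 F [ 0.3 -0.8 -0.1] w 1.002
338 (array([ 0.49618524, -0.30046754,  3.03938512]), np.float64(0.7261412143707275)) [array([ 0.4975, -0.3013, -0.1   ]), array([ 0.4969, -0.3007, -0.1004])]
```

servo_tool(series=[[0, -0.01, -0.3, 0, 0, 0, 0], [0, -0.01, -0.5, 0, 0, 0, 0], [0, -0.01, -0.65, 0, 0, 0, 0], [0, -0.01, -0.65, 0, 0, 0, 0], [0, -0.01, -0.65, 0, 0, 0, 0.5], [0, -0.01, -0.65, 0, 0, 0, 1], [0, -0.01, -0.65, 0, 0, 0, 1], [0, -0.01, -0.65, 0, 0, 0, 1], [0, -0.01, -0.65, 0, 0, 0, 1], [0, -0.01, -0.65, 0, 0, 0, 1], [0, -0.01, -0.65, 0, 0, 0, 1]])

```text
time: 4.7
tool_pos: [0.5026, 0.2956, 0.0162]
tcp_rot: [0.352, 3.118, 0.004]
wrist_force: [-0.8, 0.6, 7.1]
width: 0.672
grip_force: 39.9
```

servo_tool(series=[[0, 0, 0.1, 0, 0, 0, 1], [0, 0, 0.3, 0, 0, 0, 1], [0, 0, 0.5, 0, 0, 0, 1], [0, 0, 0.7, 0, 0, 0, 1], [0, 0, 0.8, 0, 0, 0, 1], [0, 0, 0.8, 0, 0, 0, 1]])

```text
time: 5.3
tool_pos: [0.5025, 0.2954, 0.1372]
tcp_rot: [0.352, 3.117, 0.005]
wrist_force: [1.1, 0.7, -2.8]
width: 0.673
grip_force: 39.1
```

servo_tool(series=[[0.05, -0.2, 0, 0, 0, 0.03, 1], [0.1, -0.5, 0, 0, 0, 0.06, 1], [0.15, -0.8, 0, 0, 0, 0.091, 1], [0.18, -1, 0, 0, 0, 0.091, 1], [0.18, -1, 0, 0, 0, 0.091, 1]])

```text
time: 5.8
tool_pos: [0.5264, 0.1406, 0.1315]
tcp_rot: [0.09, -3.137, 0.003]
wrist_force: [-0.3, 0.5, -2.2]
width: 0.674
grip_force: 39.1
```

servo_tool(series=[[0.05, -0.3, 0, 0, 0, 0, 1], [0.1, -0.6, 0, 0, 0, 0, 1], [0.15, -0.9, 0, 0, 0, 0, 1], [0.18, -1, 0, 0, 0, 0, 1], [0.18, -1, 0, 0, 0, 0, 1]])

```text
time: 6.3
tool_pos: [0.5543, -0.007, 0.1324]
tcp_rot: [0.091, -3.138, -0.0]
wrist_force: [-0.1, 0.8, -3.1]
width: 0.675
grip_force: 39.3
```

servo_tool(series=[[0.03, -0.2, 0, 0, 0, 0, 1], [0.06, -0.4, 0, 0, 0, 0, 1], [0.07, -0.55, 0, 0, 0, 0, 1], [0.07, -0.55, -0.2, 0, 0, 0, 1], [0.07, -0.55, -0.4, 0, 0, 0, 1], [0.07, -0.55, -0.4, 0, 0, 0, 1], [0.07, -0.55, -0.4, 0, 0, 0, 1], [0.07, -0.55, -0.4, 0, 0, 0, 1]])

```text
time: 7.1
tool_pos: [0.5664, -0.0872, 0.0751]
tcp_rot: [-0.098, 3.138, -0.0]
wrist_force: [-0.4, 0.4, -2.1]
width: 0.676
grip_force: 39.2
```

```bash
python3 - <<'E'
from st import *
need(.5672,-.0872,.023,.063)
bot.read_camera("top");bot.read_camera("scene")
p,b,s=st()
ms={}
for c in("top","scene"):
    L=[d for d in bot.trace("white_c",c) if d["score"]>.3]
    print([(round(d["score"],2),np.round(np.array(d["box"])*[560,420,560,420])) for d in L])
    if L: print(fit("white_c",{c:L[0]["mask"]},p[2]-.015,p[:2]))
E
```

```text
tcp [ 0.5664 -0.0872  0.0751] psi 0.062 need [ 0.006  0.    -0.347] turn 0.0003 t 7.1 F [-0.4  0.4 -2.1] w 0.676
[(0.46, array([286., 214., 310., 226.]))]
(array([ 0.57324002, -0.0968126 , -0.269879  ]), np.float64(7.264112949371338))
[(0.7, array([258., 185., 285., 215.]))]
(array([ 0.58447651, -0.10054058,  1.04632937]), np.float64(0.6396957635879517))
```

servo_tool(series=[[0.005, 0, -0.15, 0, 0, 0, 1], [0.005, 0, -0.28, 0, 0, 0, 1], [0.005, 0, -0.32, 0, 0, 0, 1], [0.005, 0, -0.345, 0, 0, 0, 1], [0.005, 0, -0.345, 0, 0, 0, 1], [0.005, 0, -0.345, 0, 0, 0, 1], [0.005, 0, -0.345, 0, 0, 0, 0.2], [0.005, 0, -0.345, 0, 0, 0, 0], [0.005, 0, -0.345, 0, 0, 0, 0], [0.005, 0, -0.345, 0, 0, 0, 0], [0.005, 0, -0.345, 0, 0, 0, 0], [0.005, 0, -0.345, 0, 0, 0, 0], [0.005, 0, -0.2, 0, 0, 0, 0], [0.005, 0, 0.1, 0, 0, 0, 0], [0.005, 0, 0.3, 0, 0, 0, 0], [0.005, 0, 0.4, 0, 0, 0, 0]])

```text
time: 8.9
tool_pos: [0.568, -0.0885, 0.1374]
tcp_rot: [-0.096, 3.135, -0.002]
wrist_force: [0.9, 0.5, 0.8]
width: 1.0
grip_force: 0.0
```

servo_tool(series=[[0.33, -0.3, 0, 0, 0, 0.02, 0], [0.33, -0.6, 0, 0, 0, 0.02, 0], [0.33, -1, 0, 0, 0, 0.02, 0], [0.33, -1, 0, 0, 0, 0.02, 0], [0.33, -1, 0, 0, 0, 0.02, 0], [0.33, -1, 0, 0, 0, 0.02, 0]])

```text
time: 9.5
tool_pos: [0.6146, -0.2374, 0.1326]
tcp_rot: [0.193, -3.134, -0.003]
wrist_force: [-0.2, 1.2, 0.1]
width: 1.0
grip_force: 0.0
```

```bash
python3 - <<'E'
from st import *
need(.618,-.2825,.011,.135)
bot.read_camera("top");bot.read_camera("scene")
for n,g,zb in (("white_c",{"top":(294,221),"scene":(277,210)},.007),("brown_c",{"top":(372,193),"scene":(222,168)},0)):
  ms={}
  for c in("top","scene"):
    L=sorted(bot.trace(n,c),key=lambda d:np.hypot((d["box"][0]+d["box"][2])*280-g[c][0],(d["box"][1]+d["box"][3])*210-g[c][1]))
    if L: print(n,c,L[0]["score"],np.round(np.array(L[0]["box"])*[560,420,560,420]),fit(n,{c:L[0]["mask"]},zb))
show("top",{},"pics/t2.png",(170,100,450,310))
E
```

```text
tcp [ 0.6146 -0.2374  0.1326] psi 0.123 need [ 0.023 -0.301 -0.81 ] turn 0.0039 t 9.5 F [-0.2  1.2  0.1] w 1.0
white_c top 0.59 [282. 200. 309. 239.] (array([ 0.56476907, -0.08781779,  0.09590588]), np.float64(0.07211779803037643))
white_c scene 0.79 [258. 188. 295. 224.] (array([ 0.56598276, -0.09375887,  0.10944098]), np.float64(0.07098037004470825))
brown_c top 0.58 [406. 154. 444. 192.] (array([ 0.66600308, -0.42473042,  0.57847497]), np.float64(0.8164662718772888))
brown_c scene 0.65 [205. 152. 243. 186.] (array([ 0.61808059, -0.28567088,  3.33861883]), np.float64(0.12234263867139816))
```

View pics/t2.png

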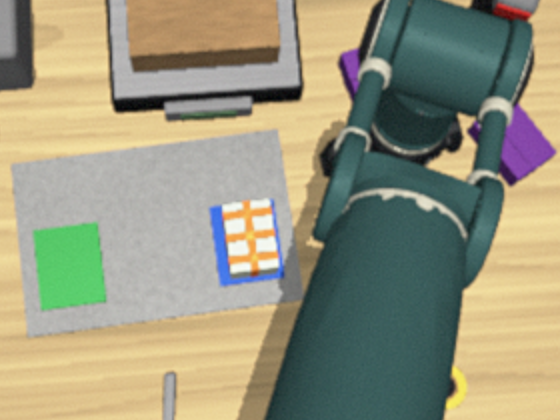

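White is on the blue mat, about 4 mm from centre and square. The arm is nearly over brown, so I'll grasp that next.

servo_tool(series=[[0.02, -0.15, 0, 0, 0, 0.004, 0], [0.02, -0.305, 0, 0, 0, 0.004, 0], [0.02, -0.305, -0.2, 0, 0, 0.004, 0], [0.02, -0.305, -0.4, 0, 0, 0.004, 0], [0.02, -0.305, -0.6, 0, 0, 0.004, 0], [0.02, -0.305, -0.75, 0, 0, 0.004, 0], [0.02, -0.305, -0.81, 0, 0, 0.004, 0], [0.02, -0.305, -0.81, 0, 0, 0.004, 0], [0.02, -0.305, -0.81, 0, 0, 0.004, 0.5], [0.02, -0.305, -0.81, 0, 0, 0.004, 1], [0.02, -0.305, -0.81, 0, 0, 0.004, 1], [0.02, -0.305, -0.81, 0, 0, 0.004, 1], [0.02, -0.305, -0.81, 0, 0, 0.004, 1], [0.02, -0.305, -0.81, 0, 0, 0.004, 1]])

```text
time: 11.25
tool_pos: [0.6201, -0.2845, 0.0146]
tcp_rot: [-0.214, 3.131, -0.003]
wrist_force: [1.5, 0.3, 5.8]
width: 0.717
grip_force: 41.0
```

servo_tool(series=[[0, 0, 0.1, 0, 0, 0, 1], [0, 0, 0.3, 0, 0, 0, 1], [0, 0, 0.5, 0, 0, 0, 1], [0, 0, 0.7, 0, 0, 0, 1], [0, 0, 0.9, 0, 0, 0, 1], [0, 0, 0.9, 0, 0, 0, 1], [0, 0, 0.9, 0, 0, 0, 1]])

```text
time: 11.95
tool_pos: [0.6187, -0.2841, 0.1485]
tcp_rot: [-0.214, 3.133, -0.002]
wrist_force: [-1.0, 0.7, -2.2]
width: 0.716
grip_force: 40.2
```

```bash
python3 -c "
from st import *
need(.5533,.1326,.018,.062)"
```

```text
tcp [ 0.6187 -0.2841  0.1485] psi 0.136 need [-0.436  2.778 -0.87 ] turn -0.0237 t 11.95 F [-1.   0.7 -2.2] w 0.716
```

servo_tool(series=[[-0.05, 0.3, 0, 0, 0, -0.01, 1], [-0.1, 0.6, 0, 0, 0, -0.024, 1], [-0.15, 0.9, 0, 0, 0, -0.024, 1], [-0.15, 1, 0, 0, 0, -0.024, 1], [-0.15, 1, 0, 0, 0, -0.024, 1]])

```text
time: 12.45
tool_pos: [0.5942, -0.1312, 0.145]
tcp_rot: [0.101, -3.136, -0.002]
wrist_force: [-0.1, -0.2, -1.4]
width: 0.72
grip_force: 40.1
```

servo_tool(series=[[-0.05, 0.3, 0, 0, 0, 0, 1], [-0.1, 0.6, 0, 0, 0, 0, 1], [-0.15, 0.9, 0, 0, 0, 0, 1], [-0.15, 1, 0, 0, 0, 0, 1], [-0.15, 1, 0, 0, 0, 0, 1]])

```text
time: 12.95
tool_pos: [0.5733, 0.0171, 0.1464]
tcp_rot: [0.1, -3.139, 0.0]
wrist_force: [-0.5, 0.4, -1.5]
width: 0.713
grip_force: 40.1
```

servo_tool(series=[[-0.05, 0.3, 0, 0, 0, 0, 1], [-0.1, 0.6, 0, 0, 0, 0, 1], [-0.136, 0.778, 0, 0, 0, 0, 1], [-0.136, 0.778, -0.2, 0, 0, 0, 1], [-0.136, 0.778, -0.4, 0, 0, 0, 1], [-0.136, 0.778, -0.6, 0, 0, 0, 1], [-0.136, 0.778, -0.6, 0, 0, 0, 1], [-0.136, 0.778, -0.6, 0, 0, 0, 1]])

```text
time: 13.75
tool_pos: [0.5531, 0.1313, 0.0566]
tcp_rot: [0.094, -3.138, 0.001]
wrist_force: [1.3, 0.4, -0.5]
width: 0.717
grip_force: 40.1
```

```bash
python3 -c "
from st import *
need(.5533,.1326,.0215,.062)"
```

```text
tcp [0.5531 0.1313 0.0566] psi 0.06 need [ 0.001  0.008 -0.234] turn 0.0007 t 13.75 F [ 1.3  0.4 -0.5] w 0.717
```

servo_tool(series=[[0.001, 0.008, -0.1, 0, 0, 0, 1], [0.001, 0.008, -0.18, 0, 0, 0, 1], [0.001, 0.008, -0.22, 0, 0, 0, 1], [0.001, 0.008, -0.234, 0, 0, 0, 1], [0.001, 0.008, -0.234, 0, 0, 0, 1], [0.001, 0.008, -0.234, 0, 0, 0, 1], [0.001, 0.008, -0.234, 0, 0, 0, 0.2], [0.001, 0.008, -0.234, 0, 0, 0, 0], [0.001, 0.008, -0.234, 0, 0, 0, 0], [0.001, 0.008, -0.234, 0, 0, 0, 0], [0.001, 0.008, -0.234, 0, 0, 0, 0], [0.001, 0.008, -0.1, 0, 0, 0, 0], [0.001, 0.008, 0.1, 0, 0, 0, 0], [0.001, 0.008, 0.3, 0, 0, 0, 0], [0.001, 0.008, 0.55, 0, 0, 0, 0], [0.001, 0.008, 0.55, 0, 0, 0, 0]])

```text
time: 15.35
tool_pos: [0.5576, 0.135, 0.1462]
tcp_rot: [-0.096, 3.129, 0.003]
wrist_force: [1.3, 0.4, 0.0]
width: 1.0
grip_force: 0.0
```

servo_tool(series=[[-0.13, -1, 0, 0, 0, -0.051, 0], [-0.13, -1, 0, 0, 0, -0.051, 0], [-0.13, -1, 0, 0, 0, -0.051, 0], [-0.13, -1, 0, 0, 0, -0.051, 0], [-0.13, -1, 0, 0, 0, -0.051, 0]])

```text
time: 15.85
tool_pos: [0.5332, -0.017, 0.1392]
tcp_rot: [-0.161, -3.137, -0.001]
wrist_force: [0.1, 0.5, -0.4]
width: 0.997
grip_force: 0.0
```

servo_tool(series=[[-0.13, -1, 0, 0, 0, 0, 0], [-0.13, -1, 0, 0, 0, 0, 0], [-0.13, -1, 0, 0, 0, 0, 0], [-0.13, -1, 0, 0, 0, 0, 0], [-0.13, -1, 0, 0, 0, 0, 0]])

```text
time: 16.35
tool_pos: [0.5144, -0.1655, 0.1394]
tcp_rot: [-0.158, -3.137, -0.002]
wrist_force: [-0.5, 0.4, -0.8]
width: 0.999
grip_force: 0.0
```

servo_tool(series=[[-0.1, -0.88, 0, 0, 0, 0, 0], [-0.1, -0.88, 0, 0, 0, 0, 0], [-0.1, -0.88, 0, 0, 0, 0, 0], [-0.1, -0.88, 0, 0, 0, 0, 0], [-0.1, -0.88, -0.3, 0, 0, 0, 0], [-0.1, -0.88, -0.3, 0, 0, 0, 0]])

```text
time: 16.95
tool_pos: [0.4962, -0.2929, 0.0892]
tcp_rot: [-0.152, -3.129, -0.01]
wrist_force: [-1.4, 1.8, -0.7]
width: 0.994
grip_force: 0.0
```

```bash
python3 - <<'E'
from st import *
need(.497,-.301,.008,-.1)
bot.read_camera("top");bot.read_camera("scene")
for n,g,zb in (("brown_c",{"top":(206,230),"scene":(328,265)},.007),):
  for c in("top","scene"):
    L=sorted(bot.trace(n,c),key=lambda d:np.hypot((d["box"][0]+d["box"][2])*280-g[c][0],(d["box"][1]+d["box"][3])*210-g[c][1]))
    if L: print(n,c,L[0]["score"],np.round(np.array(L[0]["box"])*[560,420,560,420]),fit(n,{c:L[0]["mask"]},zb))
E
```

```text
tcp [ 0.4962 -0.2929  0.0892] psi -0.097 need [ 0.005 -0.054 -0.542] turn -0.0009 t 16.95 F [-1.4  1.8 -0.7] w 0.994
brown_c top 0.85 [187. 212. 218. 253.] (array([0.55220899, 0.13363652, 3.21607994]), np.float64(0.02898280695080757))
brown_c scene 0.68 [312. 248. 353. 289.] (array([0.55251892, 0.13014486, 0.1097433 ]), np.float64(0.0673578679561615))
```

servo_tool(series=[[0, 0, 0, 0, 0, 0, 0], [0, 0, 0, 0, 0, 0, 0], [0, 0, 0, 0, 0, 0, 0]])

```text
time: 17.45
tool_pos: [0.4999, -0.2982, 0.0959]
tcp_rot: [0.156, 3.136, -0.001]
wrist_force: [0.1, -0.6, 0.1]
width: 1.002
grip_force: 0.0
```

```bash
python3 -c "
from st import *
need(.497,-.301,.008,-.1)"
```

```text
tcp [ 0.4999 -0.2982  0.0959] psi -0.099 need [-0.019 -0.019 -0.586] turn -0.0003 t 17.45 F [ 0.1 -0.6  0.1] w 1.002
```

servo_tool(series=[[-0.019, -0.019, -0.2, 0, 0, 0, 0], [-0.019, -0.019, -0.4, 0, 0, 0, 0], [-0.019, -0.019, -0.55, 0, 0, 0, 0], [-0.019, -0.019, -0.586, 0, 0, 0, 0], [-0.019, -0.019, -0.586, 0, 0, 0, 0.3], [-0.019, -0.019, -0.586, 0, 0, 0, 1], [-0.019, -0.019, -0.586, 0, 0, 0, 1], [-0.019, -0.019, -0.586, 0, 0, 0, 1], [-0.019, -0.019, -0.586, 0, 0, 0, 1], [-0.019, -0.019, -0.586, 0, 0, 0, 1], [-0.019, -0.019, -0.586, 0, 0, 0, 1], [-0.019, -0.019, -0.586, 0, 0, 0, 1]], newtons=25)

```text
time: 18.65
tool_pos: [0.4979, -0.3017, 0.0088]
tcp_rot: [0.155, 3.135, -0.003]
wrist_force: [-0.6, -0.6, 6.3]
width: 0.523
grip_force: 27.6
```

servo_tool(series=[[0, 0, 0.1, 0, 0, 0, 1], [0, 0, 0.3, 0, 0, 0, 1], [0, 0, 0.5, 0, 0, 0, 1], [0, 0, 0.7, 0, 0, 0, 1], [0, 0, 0.9, 0, 0, 0, 1], [0, 0, 0.9, 0, 0, 0, 1], [0, 0, 0.9, 0, 0, 0, 1]])

```text
time: 19.35
tool_pos: [0.4968, -0.301, 0.1434]
tcp_rot: [0.156, 3.136, -0.002]
wrist_force: [-1.0, -1.0, -1.2]
width: 0.519
grip_force: 26.8
```

```bash
python3 -c "
from st import *
need(.5524,.132,.055,.085)"
```

```text
tcp [ 0.4968 -0.301   0.1434] psi -0.099 need [ 0.371  2.887 -0.589] turn 0.0586 t 19.35 F [-1.  -1.  -1.2] w 0.519
```

servo_tool(series=[[0.04, 0.3, 0, 0, 0, 0.02, 1], [0.08, 0.6, 0, 0, 0, 0.04, 1], [0.12, 0.9, 0, 0, 0, 0.058, 1], [0.12, 1, 0, 0, 0, 0.058, 1], [0.12, 1, 0, 0, 0, 0.058, 1]])

```text
time: 19.85
tool_pos: [0.5129, -0.1484, 0.1401]
tcp_rot: [0.135, -3.135, -0.002]
wrist_force: [0.2, -0.6, -0.7]
width: 0.522
grip_force: 26.8
```

servo_tool(series=[[0.04, 0.3, 0, 0, 0, 0, 1], [0.08, 0.6, 0, 0, 0, 0, 1], [0.12, 0.9, 0, 0, 0, 0, 1], [0.12, 1, 0, 0, 0, 0, 1], [0.12, 1, 0, 0, 0, 0, 1]])

```text
time: 20.35
tool_pos: [0.532, -0.0001, 0.1411]
tcp_rot: [0.134, -3.137, 0.001]
wrist_force: [-0.6, -1.1, -0.9]
width: 0.523
grip_force: 26.8
```

servo_tool(series=[[0.04, 0.3, 0, 0, 0, 0, 1], [0.08, 0.6, 0, 0, 0, 0, 1], [0.131, 0.887, 0, 0, 0, 0, 1], [0.131, 0.887, 0, 0, 0, 0, 1], [0.131, 0.887, -0.2, 0, 0, 0, 1], [0.131, 0.887, -0.4, 0, 0, 0, 1], [0.131, 0.887, -0.4, 0, 0, 0, 1], [0.131, 0.887, -0.4, 0, 0, 0, 1], [0.131, 0.887, -0.4, 0, 0, 0, 1]])

```text
time: 21.25
tool_pos: [0.5534, 0.1313, 0.0834]
tcp_rot: [-0.128, 3.137, -0.0]
wrist_force: [-0.3, 0.4, -0.8]
width: 0.526
grip_force: 26.8
```

```bash
python3 -c "
from st import *
need(.5524,.132,.0555,.085)"
```

```text
tcp [0.5534 0.1313 0.0834] psi 0.082 need [-0.007  0.005 -0.186] turn 0.0011 t 21.25 F [-0.3  0.4 -0.8] w 0.526
```

servo_tool(series=[[-0.006, 0.005, -0.1, 0, 0, 0, 1], [-0.006, 0.005, -0.15, 0, 0, 0, 1], [-0.006, 0.005, -0.175, 0, 0, 0, 1], [-0.006, 0.005, -0.184, 0, 0, 0, 1], [-0.006, 0.005, -0.184, 0, 0, 0, 1], [-0.006, 0.005, -0.184, 0, 0, 0, 1], [-0.006, 0.005, -0.184, 0, 0, 0, 0.4], [-0.006, 0.005, -0.184, 0, 0, 0, 0.2], [-0.006, 0.005, -0.184, 0, 0, 0, 0], [-0.006, 0.005, -0.184, 0, 0, 0, 0], [-0.006, 0.005, -0.184, 0, 0, 0, 0], [-0.006, 0.005, -0.05, 0, 0, 0, 0], [-0.006, 0.005, 0.1, 0, 0, 0, 0], [-0.006, 0.005, 0.3, 0, 0, 0, 0], [-0.006, 0.005, 0.4, 0, 0, 0, 0], [-0.006, 0.005, 0.4, 0, 0, 0, 0]])

```text
time: 22.85
tool_pos: [0.5533, 0.1335, 0.1448]
tcp_rot: [-0.13, 3.133, 0.001]
wrist_force: [-0.4, 0.1, 0.4]
width: 1.002
grip_force: 0.0
```

servo_tool(series=[[-0.4, -1, 0, 0, 0, -0.1, 0], [-0.4, -1, 0, 0, 0, -0.1, 0], [-0.4, -1, 0, 0, 0, -0.1, 0], [-0.4, -1, 0, 0, 0, -0.1, 0], [-0.4, -1, 0, 0, 0, -0.1, 0]])

```text
time: 23.35
tool_pos: [0.4896, -0.0183, 0.1404]
tcp_rot: [-0.367, -3.118, -0.0]
wrist_force: [0.1, -0.3, 0.4]
width: 0.999
grip_force: 0.0
```

servo_tool(series=[[-0.4, -1, 0, 0, 0, -0.1, 0], [-0.4, -1, 0, 0, 0, -0.1, 0], [-0.4, -1, 0, 0, 0, -0.1, 0], [-0.4, -1, 0, 0, 0, -0.1, 0], [-0.4, -1, 0, 0, 0, -0.1, 0]])

```text
time: 23.85
tool_pos: [0.4313, -0.1673, 0.1414]
tcp_rot: [-0.849, -3.024, -0.001]
wrist_force: [-0.4, 0.9, -0.2]
width: 1.002
grip_force: 0.0
```

servo_tool(series=[[-0.4, -0.88, 0, 0, 0, 0, 0], [-0.4, -0.88, 0, 0, 0, 0, 0], [-0.4, -0.88, 0, 0, 0, 0, 0], [-0.4, -0.88, 0, 0, 0, 0, 0], [-0.4, -0.88, -0.2, 0, 0, 0, 0], [-0.4, -0.88, -0.2, 0, 0, 0, 0], [-0.4, -0.88, -0.2, 0, 0, 0, 0], [-0.4, -0.88, -0.2, 0, 0, 0, 0]])

```text
time: 24.65
tool_pos: [0.3724, -0.2981, 0.1126]
tcp_rot: [0.843, 3.026, 0.0]
wrist_force: [0.1, -0.5, -0.0]
width: 1.0
grip_force: 0.0
```

```bash
python3 - <<'E'
from st import *
need(.373,-.301,.018,-.5)
bot.read_camera("top");bot.read_camera("scene")
for n,g,zb in (("orange_c",{"top":(206,225),"scene":(328,260)},.047),):
  for c in("top","scene"):
    L=sorted(bot.trace(n,c),key=lambda d:np.hypot((d["box"][0]+d["box"][2])*280-g[c][0],(d["box"][1]+d["box"][3])*210-g[c][1]))
    if L: print(n,c,L[0]["score"],np.round(np.array(L[0]["box"])*[560,420,560,420]),fit(n,{c:L[0]["mask"]},zb))
show("top",{"brown_c":((.5524,.132,.085),.007),"orange_c":((.5524,.132,.085),.047)},"pics/t3.png",(170,130,450,340))
E
```

```text
tcp [ 0.3724 -0.2981  0.1126] psi -0.543 need [ 0.004 -0.019 -0.63 ] turn 0.0137 t 24.65 F [ 0.1 -0.5 -0. ] w 1.0
orange_c top 0.7 [188. 213. 214. 243.] (array([0.54800743, 0.13267342, 0.0739239 ]), np.float64(0.08827496320009232))
orange_c scene 0.6 [318. 248. 351. 280.] (array([0.54847829, 0.131279  , 0.0714352 ]), np.float64(0.05382801964879036))
```

View pics/t3.png

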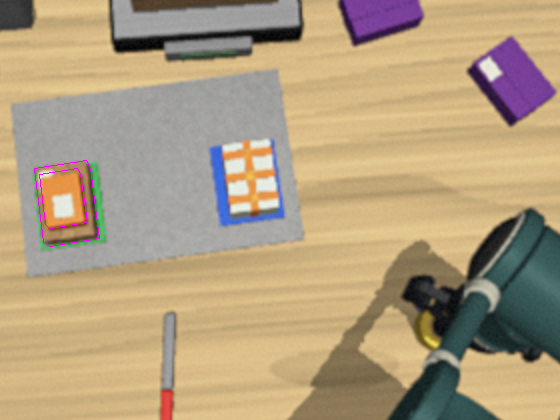

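The stack sits on green, with orange about 4 mm off brown's centre, and white is on blue. The roll is next.

servo_tool(series=[[0.004, -0.017, -0.2, 0, 0, 0, 0], [0.004, -0.017, -0.4, 0, 0, 0, 0], [0.004, -0.017, -0.58, 0, 0, 0, 0], [0.004, -0.017, -0.63, 0, 0, 0, 0], [0.004, -0.017, -0.63, 0, 0, 0, 0.3], [0.004, -0.017, -0.63, 0, 0, 0, 1], [0.004, -0.017, -0.63, 0, 0, 0, 1], [0.004, -0.017, -0.63, 0, 0, 0, 1], [0.004, -0.017, -0.63, 0, 0, 0, 1], [0.004, -0.017, -0.63, 0, 0, 0, 1], [0.004, -0.017, -0.63, 0, 0, 0, 1]], newtons=35)

```text
time: 26.0
tool_pos: [0.3731, -0.3027, 0.0191]
tcp_rot: [0.845, 3.023, -0.002]
wrist_force: [0.5, -1.4, 6.7]
width: 0.619
grip_force: 37.5
```

servo_tool(series=[[0, 0, 0.1, 0, 0, 0, 1], [0, 0, 0.3, 0, 0, 0, 1], [0, 0, 0.5, 0, 0, 0, 1], [0, 0, 0.7, 0, 0, 0, 1], [0, 0, 0.9, 0, 0, 0, 1], [0, 0, 0.9, 0, 0, 0, 1], [0, 0, 0.9, 0, 0, 0, 1]])

```text
time: 26.7
tool_pos: [0.372, -0.3018, 0.1531]
tcp_rot: [0.845, 3.024, -0.001]
wrist_force: [-0.6, 0.3, -1.5]
width: 0.622
grip_force: 37.1
```

```bash
python3 -c "
from st import *
need(.560,.0225,.0225,.062)"
```

```text
tcp [ 0.372  -0.3018  0.1531] psi -0.545 need [ 1.253  2.162 -0.871] turn 0.1933 t 26.7 F [-0.6  0.3 -1.5] w 0.622
```

servo_tool(series=[[0.15, 0.25, 0, 0, 0, 0.03, 1], [0.3, 0.5, 0, 0, 0, 0.06, 1], [0.5, 0.75, 0, 0, 0, 0.09, 1], [0.6, 1, 0, 0, 0, 0.12, 1], [0.6, 1, 0, 0, 0, 0.15, 1], [0.6, 1, 0, 0, 0, 0.193, 1], [0.6, 1, 0, 0, 0, 0.193, 1]])

```text
time: 27.4
tool_pos: [0.4603, -0.1503, 0.1501]
tcp_rot: [0.098, -3.136, -0.002]
wrist_force: [0.4, -0.6, -0.2]
width: 0.617
grip_force: 37.3
```

servo_tool(series=[[0.15, 0.25, 0, 0, 0, 0, 1], [0.3, 0.5, 0, 0, 0, 0, 1], [0.5, 0.75, 0, 0, 0, 0, 1], [0.65, 1, 0, 0, 0, 0, 1], [0.65, 1, 0, 0, 0, 0, 1]])

```text
time: 27.9
tool_pos: [0.5609, 0.0022, 0.1513]
tcp_rot: [0.096, -3.14, -0.003]
wrist_force: [0.5, 0.4, -1.6]
width: 0.621
grip_force: 37.5
```

servo_tool(series=[[0, 0.162, 0, 0, 0, 0, 1], [0, 0.162, 0, 0, 0, 0, 1], [0, 0.162, -0.2, 0, 0, 0, 1], [0, 0.162, -0.4, 0, 0, 0, 1], [0, 0.162, -0.6, 0, 0, 0, 1], [0, 0.162, -0.6, 0, 0, 0, 1], [0, 0.162, -0.6, 0, 0, 0, 1], [0, 0.162, -0.6, 0, 0, 0, 1]])

```text
time: 28.7
tool_pos: [0.5605, 0.0221, 0.064]
tcp_rot: [-0.094, 3.138, -0.0]
wrist_force: [0.5, 0.7, -1.3]
width: 0.622
grip_force: 37.6
```

```bash
python3 -c "
from st import *
need(.560,.0225,.023,.062)"
```

```text
tcp [0.5605 0.0221 0.064 ] psi 0.06 need [-0.003  0.003 -0.273] turn 0.0007 t 28.7 F [ 0.5  0.7 -1.3] w 0.622
```

servo_tool(series=[[-0.003, 0.003, -0.1, 0, 0, 0, 1], [-0.003, 0.003, -0.2, 0, 0, 0, 1], [-0.003, 0.003, -0.25, 0, 0, 0, 1], [-0.003, 0.003, -0.272, 0, 0, 0, 1], [-0.003, 0.003, -0.272, 0, 0, 0, 1], [-0.003, 0.003, -0.272, 0, 0, 0, 1], [-0.003, 0.003, -0.272, 0, 0, 0, 0.4], [-0.003, 0.003, -0.272, 0, 0, 0, 0.2], [-0.003, 0.003, -0.272, 0, 0, 0, 0], [-0.003, 0.003, -0.272, 0, 0, 0, 0], [-0.003, 0.003, -0.272, 0, 0, 0, 0], [-0.003, 0.003, -0.15, 0, 0, 0, 0], [-0.003, 0.003, 0, 0, 0, 0, 0], [-0.003, 0.003, 0.3, 0, 0, 0, 0], [-0.003, 0.003, 0.6, 0, 0, 0, 0], [-0.003, 0.003, 0.75, 0, 0, 0, 0], [-0.003, 0.003, 0.75, 0, 0, 0, 0]])

```text
time: 30.4
tool_pos: [0.5622, 0.0233, 0.18]
tcp_rot: [-0.096, 3.131, -0.0]
wrist_force: [-0.2, -0.1, 0.5]
width: 1.002
grip_force: 0.0
```

servo_tool(series=[[-0.6, 0.9, 0, 0, 0, 0, 0], [-0.6, 0.9, 0, 0, 0, 0, 0], [-0.6, 0.9, 0, 0, 0, 0, 0], [-0.6, 0.9, 0, 0, 0, 0, 0], [-0.6, 0.9, 0, 0, 0, 0, 0]])

```text
time: 30.9
tool_pos: [0.467, 0.1593, 0.1735]
tcp_rot: [0.101, -3.138, 0.001]
wrist_force: [0.2, -0.7, -1.2]
width: 0.998
grip_force: 0.0
```

servo_tool(series=[[-0.6, 0.9, 0, 0, 0, 0, 0], [-0.6, 0.9, 0, 0, 0, 0, 0], [-0.6, 0.9, 0, 0, 0, 0, 0], [-0.6, 0.9, 0, 0, 0, 0, 0], [-0.6, 0.9, -0.3, 0, 0, 0, 0], [-0.6, 0.9, -0.3, 0, 0, 0, 0], [-0.6, 0.9, -0.3, 0, 0, 0, 0]])

```text
time: 31.6
tool_pos: [0.3788, 0.2916, 0.1287]
tcp_rot: [0.094, -3.137, 0.004]
wrist_force: [0.6, 1.1, -0.2]
width: 1.001
grip_force: 0.0
```

```bash
python3 - <<'E'
from st import *
need(.380,.292,.035,.06)
bot.read_camera("top");bot.read_camera("scene")
for n,g,zb in (("roll_c",{"top":(250,225),"scene":(300,235)},.004),("jar_c",{"top":(137,308),"scene":(430,275)},0)):
  for c in("top","scene"):
    L=sorted(bot.trace(n,c),key=lambda d:np.hypot((d["box"][0]+d["box"][2])*280-g[c][0],(d["box"][1]+d["box"][3])*210-g[c][1]))
    if L: print(n,c,L[0]["score"],np.round(np.array(L[0]["box"])*[560,420,560,420]),fit(n,{c:L[0]["mask"]},zb))
E
```

```text
tcp [0.3788 0.2916 0.1287] psi 0.06 need [ 0.008  0.002 -0.624] turn 0.0 t 31.6 F [ 0.6  1.1 -0.2] w 1.001
roll_c top 0.66 [236. 216. 260. 239.] (array([0.55572943, 0.02383641, 0.16578665]), np.float64(0.05077536404132843))
roll_c scene 0.74 [294. 225. 314. 245.] (array([0.55467296, 0.01903485, 0.22732051]), np.float64(0.07015925645828247))
jar_c top 0.54 [125. 311. 154. 321.] (array([0.37423397, 0.28283821, 0.1942081 ]), np.float64(2.6003029346466064))
jar_c scene 0.93 [414. 264. 442. 294.] (array([0.38119825, 0.29122062, 0.20962007]), np.float64(0.19047710299491882))
```

The roll is within about 5 mm of the midpoint. I'll grasp the jar now.

servo_tool(series=[[0.008, 0.002, -0.2, 0, 0, 0, 0], [0.008, 0.002, -0.4, 0, 0, 0, 0], [0.008, 0.002, -0.58, 0, 0, 0, 0], [0.008, 0.002, -0.62, 0, 0, 0, 0], [0.008, 0.002, -0.62, 0, 0, 0, 0.3], [0.008, 0.002, -0.62, 0, 0, 0, 1], [0.008, 0.002, -0.62, 0, 0, 0, 1], [0.008, 0.002, -0.62, 0, 0, 0, 1], [0.008, 0.002, -0.62, 0, 0, 0, 1], [0.008, 0.002, -0.62, 0, 0, 0, 1], [0.008, 0.002, -0.62, 0, 0, 0, 1], [0.008, 0.002, -0.62, 0, 0, 0, 1]])

```text
time: 33.1
tool_pos: [0.3815, 0.2944, 0.0389]
tcp_rot: [-0.096, 3.137, 0.003]
wrist_force: [-0.7, -1.1, 7.4]
width: 0.5
grip_force: 35.5
```

servo_tool(series=[[0, 0, 0.1, 0, 0, 0, 1], [0, 0, 0.3, 0, 0, 0, 1], [0, 0, 0.5, 0, 0, 0, 1], [0, 0, 0.7, 0, 0, 0, 1], [0, 0, 0.95, 0, 0, 0, 1], [0, 0, 0.95, 0, 0, 0, 1], [0, 0, 0.95, 0, 0, 0, 1]])

```text
time: 33.8
tool_pos: [0.3806, 0.2941, 0.1807]
tcp_rot: [-0.096, 3.137, 0.003]
wrist_force: [-1.1, 0.1, -2.6]
width: 0.498
grip_force: 35.3
```

```bash
python3 -c "
from st import *
a=.062; w=np.array([.5672,-.0885])+.09*np.array([np.cos(a),np.sin(a)]); print(w)
need(w[0],w[1],.04,.062)"
```

```text
[ 0.65702708 -0.08292357]
tcp [0.3806 0.2941 0.1807] psi 0.061 need [ 1.843 -2.513 -0.938] turn 0.0003 t 33.8 F [-1.1  0.1 -2.6] w 0.498
```

servo_tool(series=[[0.2, -0.28, 0, 0, 0, 0, 1], [0.4, -0.55, 0, 0, 0, 0, 1], [0.61, -0.838, 0, 0, 0, 0, 1], [0.61, -0.838, 0, 0, 0, 0, 1], [0.61, -0.838, 0, 0, 0, 0, 1]])

```text
time: 34.3
tool_pos: [0.4707, 0.1663, 0.1773]
tcp_rot: [0.09, -3.137, 0.001]
wrist_force: [-0.7, 0.2, -1.6]
width: 0.5
grip_force: 35.6
```

servo_tool(series=[[0.2, -0.28, 0, 0, 0, 0, 1], [0.4, -0.55, 0, 0, 0, 0, 1], [0.61, -0.838, 0, 0, 0, 0, 1], [0.61, -0.838, 0, 0, 0, 0, 1], [0.61, -0.838, 0, 0, 0, 0, 1]])

```text
time: 34.8
tool_pos: [0.5623, 0.0425, 0.178]
tcp_rot: [0.094, -3.137, -0.001]
wrist_force: [-1.3, 1.1, -1.5]
width: 0.5
grip_force: 35.8
```

servo_tool(series=[[0.2, -0.28, 0, 0, 0, 0, 1], [0.4, -0.55, 0, 0, 0, 0, 1], [0.61, -0.838, 0, 0, 0, 0, 1], [0.61, -0.838, 0, 0, 0, 0, 1], [0.61, -0.838, -0.2, 0, 0, 0, 1], [0.61, -0.838, -0.4, 0, 0, 0, 1], [0.61, -0.838, -0.6, 0, 0, 0, 1], [0.61, -0.838, -0.6, 0, 0, 0, 1], [0.61, -0.838, -0.6, 0, 0, 0, 1]])

```text
time: 35.7
tool_pos: [0.653, -0.0812, 0.0886]
tcp_rot: [0.099, -3.137, -0.002]
wrist_force: [0.5, 0.1, -1.1]
width: 0.495
grip_force: 35.9
```

```bash
python3 - <<'E'
from st import *
need(.657,-.083,.0425,.062)
p,b,s=st()
show("scene",{"jar_c":((p[0],p[1],0),p[2]-.039)},"pics/s4.png",(180,100,380,300))
E
```

```text
tcp [ 0.653  -0.0812  0.0886] psi 0.063 need [ 0.027 -0.012 -0.307] turn -0.0003 t 35.7 F [ 0.5  0.1 -1.1] w 0.495
```

View pics/s4.png

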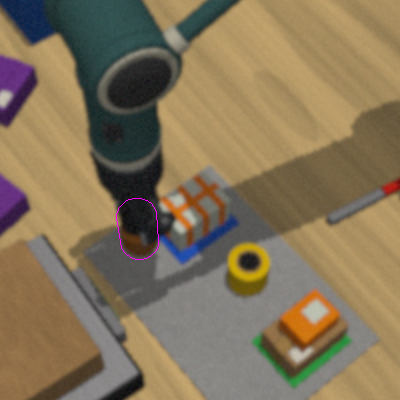

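The scene shows the jar upright in the gripper, directly behind the white carton (crop (138,230)). I'll set it down.

servo_tool(series=[[0.027, -0.012, -0.1, 0, 0, 0, 1], [0.027, -0.012, -0.2, 0, 0, 0, 1], [0.027, -0.012, -0.26, 0, 0, 0, 1], [0.027, -0.012, -0.29, 0, 0, 0, 1], [0.027, -0.012, -0.304, 0, 0, 0, 1], [0.027, -0.012, -0.304, 0, 0, 0, 1], [0.027, -0.012, -0.304, 0, 0, 0, 1], [0.027, -0.012, -0.304, 0, 0, 0, 0.4], [0.027, -0.012, -0.304, 0, 0, 0, 0.2], [0.027, -0.012, -0.304, 0, 0, 0, 0], [0.027, -0.012, -0.304, 0, 0, 0, 0], [0.027, -0.012, -0.304, 0, 0, 0, 0], [0.027, -0.012, -0.2, 0, 0, 0, 0], [0.027, -0.012, 0, 0, 0, 0, 0], [0.027, -0.012, 0.3, 0, 0, 0, 0], [0.027, -0.012, 0.6, 0, 0, 0, 0], [0.027, -0.012, 0.9, 0, 0, 0, 0], [0.027, -0.012, 0.9, 0, 0, 0, 0]])

```text
time: 37.55
tool_pos: [0.6636, -0.0862, 0.2357]
tcp_rot: [-0.095, 3.124, -0.005]
wrist_force: [0.6, -0.1, -0.1]
width: 0.998
grip_force: 0.0
```

servo_tool(series=[[-0.2, -1, 0, 0, 0, 0, 0], [-0.2, -1, 0, 0, 0, 0, 0], [-0.2, -1, 0, 0, 0, 0, 0], [-0.2, -1, 0, 0, 0, 0, 0], [-0.2, -1, 0, 0, 0, 0, 0]])

```text
time: 38.05
tool_pos: [0.628, -0.2369, 0.2249]
tcp_rot: [-0.091, 3.14, 0.0]
wrist_force: [-0.5, -0.1, -0.4]
width: 1.003
grip_force: 0.0
```

servo_tool(series=[[-0.6, -1, 0, 0, 0, 0, 0], [-0.6, -1, 0, 0, 0, 0, 0], [-0.6, -1, 0, 0, 0, 0, 0], [-0.6, -1, 0, 0, 0, 0, 0], [-0.6, -1, 0, 0, 0, 0, 0], [-0.6, -1, 0, 0, 0, 0, 0], [-0.6, -1, 0, 0, 0, 0, 0]])

```text
time: 38.75
tool_pos: [0.5396, -0.3835, 0.2245]
tcp_rot: [-0.099, 3.14, 0.001]
wrist_force: [0.4, 0.5, 0.5]
width: 1.003
grip_force: 0.0
```

```bash
python3 - <<'E'
from st import *
bot.read_camera("top");bot.read_camera("scene"); res={}
G=dict(brown_c=((206,230),(328,265),.007),orange_c=((201,228),(334,264),.047),white_c=((295,220),(277,206),.007),roll_c=((248,227),(304,235),.004),jar_c=((288,185),(250,215),.004),tin_c=((130,206),(355,342),0))
for n,(a,b,zb) in G.items():
  ms={}
  for c,g in(("top",a),("scene",b)):
    L=[d for d in bot.trace(n,c) if np.hypot((d["box"][0]+d["box"][2])*280-g[0],(d["box"][1]+d["box"][3])*210-g[1])<20]
    if L: ms[c]=L[0]["mask"]
  if ms:
    p,f=fit(n,ms,zb); p[2]=(p[2]+1.57)%np.pi-1.57; print(n,list(ms),p.round(4),round(f,3)); res[n]=(p,zb)
  else: print(n,"none")
show("top",res,"pics/t5.png",(110,130,350,310))
E
```

```text
brown_c ['top', 'scene'] [0.5524 0.1338 0.0347] 2.082
orange_c ['top', 'scene'] [0.548  0.1317 0.0562] 0.15
white_c ['top', 'scene'] [ 0.565  -0.0892  0.0511] 0.129
roll_c ['top', 'scene'] [0.556  0.0226 0.1745] 0.186
jar_c ['top'] [ 0.6565 -0.0847  0.0125] 0.251
tin_c ['top', 'scene'] [0.6287 0.3081 0.1244] 0.192
```

View pics/t5.png

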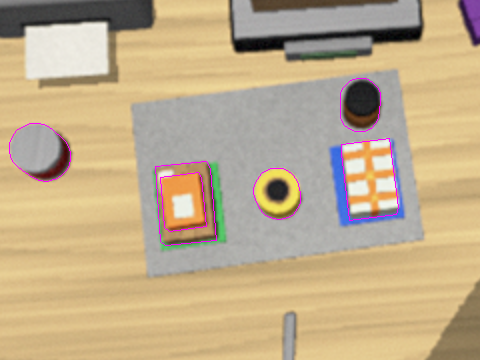

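The final view shows everything in place and upright. The jar is about 92 mm from the white carton's centre and the tin hasn't moved, so I'm handing in.

```bash
python3 -c "
from workcell import bot
print(bot.finish_job())"
```

```text
the job is handed in; nothing more can be done
None
```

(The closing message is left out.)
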